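Chuck up the round pin for welding

TASK

Stand the round pointed steel pin upright, point up, between the open jaws of the lever chuck on the welding bench. Then swing the chuck's lever clockwise until the three jaws are tight on the pin, and let go.

Things in the scene. Friction and masses are not known exactly. Their poses are not given: they have to be found in the camera images.
- pin_center (a point): Centre (half-way up) of the loose pin: solid round bright steel bar, 22 mm diameter, 90 mm tall, 0.25 kg, the upper 12 mm a blunt cone. It stands on the bench, point up; z runs along it to the point. Three unwanted loose steel offcuts of the same height stand 95 mm or more away from it: a hexagonal bar, a square bar and a hollow pipe.
- chuck: Lever chuck, bolted down; origin on its vertical axis at the bench surface. Foot 128 mm dia, 12 mm high; knurled sleeve 108 mm dia, 14 to 38 mm up; fixed flat face 92 mm dia at 46 mm. On the face three jaws, 14 mm wide, tops 61 mm up, slide together to the axis as the sleeve turns: open, they leave a 48 mm circle; closing, they push a loosely standing pin to the middle.
- handle_grip (a point): Where to grip or push the lever's upright black handle: round, vertical, 20 mm dia, its plastic 55 to 116 mm above the bench; this point is 95 mm up and 110 mm from the chuck's axis. A bar at 26 mm height makes handle and sleeve one piece, which turns about the chuck's vertical axis.
- sleeve (a joint): Turn of sleeve and lever in rad: 0 jaws fully open, growing clockwise seen from above; 1 rad closes each jaw 14.4 mm. The jaws meet the pin at about 0.90; beyond that the lever stiffens. Turning freely takes about 4 N at the handle; a push of 12 N or more there tightens it. It stays where left but for a slight spring back. Without the pin it would run on to 1.25.
There are look-alikes about, which are no part of the job. What is shaped like the part that bears pin_center but red or yellow is not meant.

How it is judged (in metres and radians):
At the end, for the whole second after the job is handed in: The pin stands on the chuck's face, point up within 10 degrees, its axis within 10 mm of the chuck's axis and its centre within 10 mm of 91 mm above the bench; the sleeve is turned past 0.88 rad and the jaws press on the pin (more than 6 N in all between chuck and pin); the pin is at rest (horizontal distance between pin_center and chuck below 0.01 m and angle between pin_center's own z axis and vertical below 0.17 rad and z of pin_center in the frame of chuck between 0.081 and 0.101 m and value of joint sleeve above 0.88 rad and contact force between pin and chuck above 6 N and linear speed of pin below 0.02 m/s); the robot touches nothing.
It also fails if it takes over 48 s, if anything falls off the work surface, if the arm or the gripper's body presses on something with over 40 N, if the wrist force passes 120 N, or if a joint passes its speed limit or range.

ROBOT

A 6-joint arm with a two-finger parallel gripper is mounted at the origin on the work surface. World frame = base frame: x ahead of the robot, y to its left, z up, the work surface at z = 0. Lengths are in m, angles in degrees, forces in N, time in s.
With the tool pointing down it reaches from about 0.4 to 0.825 m from the base axis. Payload 7 kg.
Tool frame: the origin (TCP) lies between the finger pads; the fingertips stand 22 mm ahead of it and the grasp point (between the pads) lies 3 mm ahead of it; z points along the fingers, y is the direction in which the jaws open and shut (so a half turn about z gives the same grasp; the last joint's range is limited). The gripper opens to 88 mm and grips with 3 to 60 N. Pads are 19 mm wide; open, the fingers measure 130 mm over their backs; the gripper's body (78 mm by 193 mm) begins 47 mm behind the grasp point.
Start: joints at [90.991, 20.546, 0.682, 0, -70.136, -16.507], TCP at [0.181, 0.65, 0.249] pointing down, gripper open.
Joint ranges: [-176.03, 176.03], [-82.01, 121.73], [-58.28, 71.71], [-173.87, 95.51], [-174.79, -0.11], [-173.66, 173.66]. Speed limits (degrees/s): [136.94, 136.94, 172.46, 180, 180, 180].

INTERFACE

Orientations are given as [roll, pitch, yaw] about the fixed x, y, z axes, in that order (R = Rz(yaw) Ry(pitch) Rx(roll)).
In Python, from plant import telemetry, cams, r gives the robot as it stands.
- The arm moves only by the tool carry_out, never from a script. Its argument "commands" is one flat list of numbers, 5 for each row, row after row: the shift along the world's x, y, z as a fraction of full scale, then the turn about the world's z as a fraction of full scale, then the gripper's target within -1 to 1 (shut at 1, half-way at 0, fully open at -1). In form: [x, y, z, turn, claw, x, y, z, turn, claw, ...]. A call has 1 to 8 rows; each row shifts and turns the commanded pose from where the row before left it; what a row does not reach is not made up. Full scale, the value 1, is 0.04 m for a shift and 4 degrees for a turn. A row lasts 1/10 s, in which the tool goes at most 50 mm and 8.59 degrees, less where a joint would pass 70% of its speed; a pose out of reach is approached as far as the arm can. A call with a number of a shift or a turn outside -1 to 1 is refused whole. A call with a gripper value outside its range is refused whole. The fingers move at their own pace and stop on an object; "grip_force" is the grip in N (left out, the last holds). Time passes only in rows, so rows that do not move let the fingers close. It gives the time, the measured TCP pose, the force and the opening at its end, in the units of the state.
- telemetry.get_state(): the state, without advancing time (a new reading comes with each control period).
- cams.capture(name): name is "scene" or "top" or "wrist"; returns a dict with "frame" (480x640x3 uint8, red, green, blue), "camera_matrix" (3x3 intrinsics, pixels), "camera_from_world" (4x4, takes a point from world to camera coordinates); the wrist camera has in their place "mount" (4x4, takes a point from camera to tool coordinates, whose origin is the TCP and whose axes are the flange's). Camera axes: x right, y down, z forward; pixel columns grow to the right and rows downward; lengths in m; the calibration is good to about 2 mm. A picture is of the moment at which its call begins: read the wrist's pose just before it. There is no depth.
- r.close_job(): hands the job in, once; it reports no verdict.
The state is a dict: "time_s": time; "joints": joint angles; "qd": joint speeds; "joint_torque": joint torques, N m; "tcp_pos": TCP position; "eef_rot": TCP orientation; "contact_force": force on the tool from outside, world axes, zero at the start; "moment": the same for the moment, N m; "gripper_width": finger opening in m.
Only numpy, scipy, OpenCV 4.12 (cv2) and the standard library are available. Lean on these libraries where they do the work, as an engineer would, in place of code of your own. Each camera call takes 0.05 s, during which the arm holds its last target. There are 200 camera calls.

## Working session

There is one attempt and no reset: what is moved stays moved. The work goes in short steps, Python scripts to look and compute and a tool call to move; the robot and the scene stay as the last step left them, time stands still between calls to the robot, and variables do not carry over. Pictures are saved under pics/ and viewed, about 8 in all and at most 12, crops included, and the job is handed in when it is done.

Besides the shell and the picture viewer there is one more tool, called after "Emit:" as name(argument=value, ...) on one line, values as JSON. carry_out: Moves the arm, as the interface text tells. Shift numbers are shares of 0.04 m and turn numbers shares of 4 degrees, none past 1 either way. Its arguments: {"type":"object","properties":{"commands":{"type":"array"},"grip_force":{"type":"number"}},"required":["commands"]}

```bash
mkdir -p pics; cat > h.py <<'E'
import numpy as np, cv2
from plant import telemetry, cams, r
from scipy.spatial.transform import Rotation as R
def snap(n,fn=None):
    s=telemetry.get_state(); c=cams.capture(n)
    K=np.array(c["camera_matrix"])
    if n=="wrist":
        T=np.eye(4);T[:3,:3]=R.from_euler('xyz',s["eef_rot"],degrees=True).as_matrix();T[:3,3]=s["tcp_pos"]
        W=T@np.array(c["mount"])
    else: W=np.linalg.inv(np.array(c["camera_from_world"]))
    im=cv2.cvtColor(np.array(c["frame"]),cv2.COLOR_RGB2BGR)
    if fn: cv2.imwrite("pics/"+fn,im)
    return im,K,W
def ray(K,W,u,v,z):
    d=W[:3,:3]@np.linalg.solve(K,[u,v,1.]);o=W[:3,3]
    return o+d*(z-o[2])/d[2]
def proj(K,W,p):
    q=np.linalg.inv(W)@np.append(p,1);q=K@q[:3];return q[:2]/q[2]
E
python3 - <<'E'
from h import *
print(telemetry.get_state())
for n in("scene","top"):
    im,K,W=snap(n,n+"1.png");print(n,K.tolist(),W.round(3).tolist());np.savez(n+"1.npz",K=K,W=W)
E
```

```text
{'time_s': 0.0, 'joints': array([ 9.09911589e+01,  2.05923448e+01,  6.32813165e-01, -2.02406577e-02,
       -7.01371474e+01, -1.65066502e+01]), 'qd': array([-0.05345309,  0.08725744, -0.03828348,  0.0840661 , -0.0138362 ,
       -0.05387759]), 'joint_torque': array([ 2.31246820e-03, -5.82719815e+01,  2.93048894e+01,  6.99687839e+00,
        6.92914036e-03, -1.57630489e-04]), 'tcp_pos': array([0.18046593, 0.64994115, 0.24760473]), 'eef_rot': array([ 1.79901899e+02, -9.22859112e-03, -1.55223766e+01]), 'contact_force': array([-1.10891919,  0.99557296, -0.71794082]), 'moment': array([-0.01258913,  0.02394875, -0.01076317]), 'gripper_width': 0.08725385441535614}
scene [[475.3161370732612, 0.0, 327.01593357111085], [0.0, 475.3161370732612, 244.62862594072834], [0.0, 0.0, 1.0]] [[-0.06, 0.565, -0.823, 1.168], [0.998, 0.054, -0.036, 0.073], [0.024, -0.823, -0.567, 0.531], [0.0, 0.0, 0.0, 1.0]]
top [[447.4404634746675, 0.0, 321.73859363208334], [0.0, 447.4404634746675, 238.7492236208974], [0.0, 0.0, 1.0]] [[-0.012, -0.997, 0.079, 0.468], [-1.0, 0.013, 0.001, 0.042], [-0.002, -0.079, -0.997, 0.814], [0.0, 0.0, 0.0, 1.0]]
```

View pics/top1.png

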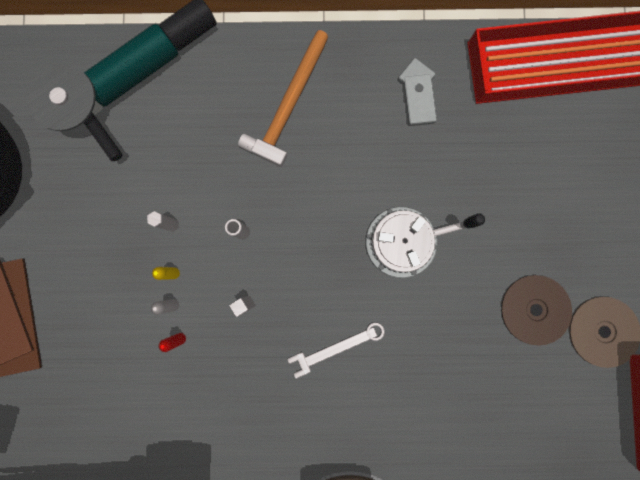

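View pics/scene1.png

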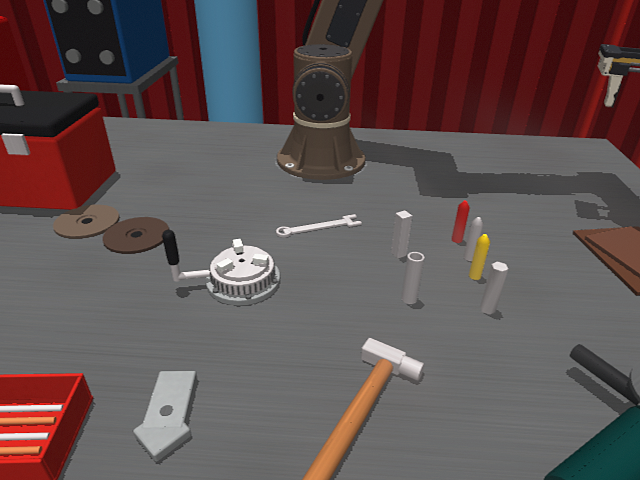

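Top view: the pin candidates are red (172,342), steel grey (160,308), yellow (165,272), hex (154,218), square (238,307) and pipe (233,227). In the scene view the round bright steel one is at (475,240). Chuck centre is near (404,240) and the handle near (475,220). I'll check the choice in one close crop.

```bash
python3 - <<'E'
import cv2,numpy as np
a=cv2.imread('pics/scene1.png')[190:320,380:520]; b=cv2.imread('pics/top1.png')
f=lambda i,s:cv2.resize(i,None,fx=s,fy=s,interpolation=cv2.INTER_CUBIC)
x=f(a,3); y=f(b[195:360,135:260],2.36)[:390]; z=np.zeros((195*1,0,3),np.uint8)
c=f(b[195:290,360:495],3)
h=max(x.shape[0],y.shape[0])
o=np.zeros((600,800,3),np.uint8)
x=f(a,2.2);o[:286,:308]=x; 
o[290:290+285,:405]=c
y=f(b[195:360,135:260],3); o[:495,420:795]=y
cv2.imwrite('pics/crop1.png',o)
E
```

```text
(no output)
```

View pics/crop1.png

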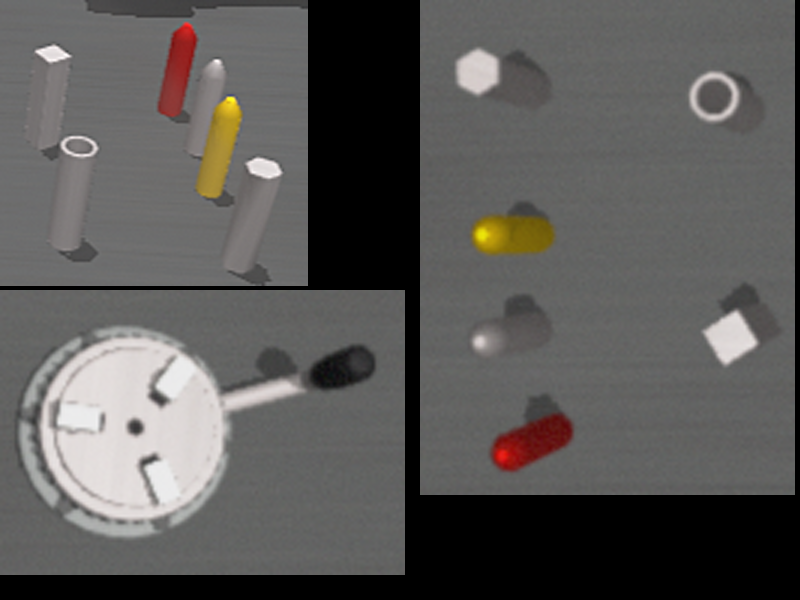

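The crop confirms the choice. The steel pin is the grey pointed one between yellow and red: tip at top px (157,309) and scene px (478,218). The chuck hole is at top px (405,240.5) and the handle top at (479,219).

```bash
python3 - <<'E'
from h import *
t=np.load('top1.npz');s=np.load('scene1.npz')
g=lambda c,u,v,z:ray(c['K'],c['W'],u,v,z).round(4)
print('pin top',g(t,157.3,309,.09),'scene',g(s,477.7,218.2,.09), 'base scene',g(s,470,259,.0))
a,b=g(t,405,240.7,.046),g(s,241,261,.046); print('chuck',a,b)
h=g(t,479,219,.116);print('handle',h,np.linalg.norm((h-a)[:2]),np.degrees(np.arctan2(h[1]-a[1],h[0]-a[0])))
print('handle scene top',g(s,169,233,.116))
print('red',g(t,135+88/3,195+455/3,.09),'yel',g(t,135+67/3,195+235/3,.09),'hex',g(t,154.5,219,.09),'sq',g(t,239,307,.09))
for z in(0,.09): print(proj(t['K'],t['W'],[*g(t,157.3,309,.09)[:2],z]))
E
```

```text
pin top [0.4157 0.3079 0.09  ] scene [0.4192 0.3106 0.09  ] base scene [0.4207 0.3139 0.    ]
chuck [ 0.5238 -0.1004  0.046 ] [ 0.5276 -0.1007  0.046 ]
handle [ 0.5514 -0.2045  0.116 ] 0.10769665732974257 -75.15083043019956
handle scene top [ 0.5577 -0.2029  0.116 ]
red [0.3561 0.2957 0.09  ] yel [0.4728 0.3089 0.09  ] hex [0.5612 0.315  0.09  ] sq [0.4173 0.1768 0.09  ]
[175.70215568 305.1613018 ]
[157.33054683 309.02167517]
```

Emit:
carry_out(commands=[0.65,-0.95,0,0.5,-1,0.65,-0.95,0,0.5,-1,0.65,-0.95,0,0.5,-1,0.65,-0.95,0,0.5,-1,0.65,-0.95,0,0.5,-1,0.65,-0.95,0,0.5,-1,0.65,-0.95,0,0.5,-1,0.65,-0.95,0,0.4,-1])

```text
time_s: 0.9
tcp_pos: [0.3891, 0.3446, 0.2485]
eef_rot: [180.0, 0.0, 0.2]
contact_force: [0.5, 1.0, -0.2]
gripper_width: 0.0874
```

Emit:
carry_out(commands=[0.7,-0.9,0,0,-1,0,0,0,0,-1,0,0,0,0,-1])

```text
time_s: 1.2
tcp_pos: [0.4171, 0.3093, 0.2484]
eef_rot: [180.0, 0.0, -0.1]
contact_force: [-0.9, -0.4, -0.3]
gripper_width: 0.0877
```

```bash
python3 - <<'E'
from h import *
im,K,W=snap("wrist","w1.png");np.savez('w1.npz',K=K,W=W);print(telemetry.get_state()['tcp_pos'],W.round(3).tolist())
for z in(0,.09):print(proj(K,W,[.417,.309,z]))
E
```

```text
[0.41661982 0.31014337 0.24841339] [[-0.0, -0.951, -0.309, 0.502], [-1.0, -0.0, 0.001, 0.309], [-0.001, 0.309, -0.951, 0.385], [0.0, 0.0, 0.0, 1.0]]
[319.94677369 197.53200947]
[320.05852227 223.04380467]
```

View pics/w1.png

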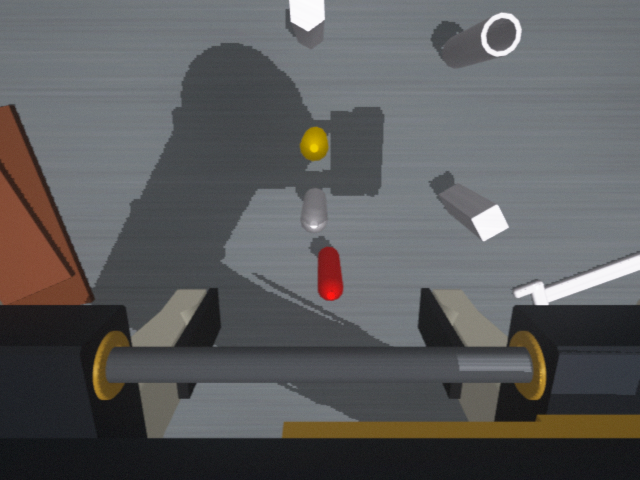

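The wrist view shows the pin tip at (314,222), where (320,223) was predicted. That means about +4 mm in y and x correct. Next I descend and grip.

Emit:
carry_out(commands=[0,0.1,-0.7,0,-1,0,0,-0.7,0,-1,0,0,-0.7,0,-1,0,0,-0.7,0,-1,0,0,-0.7,0,-1,0,0,-0.6,0,-1,0,0,-0.5,0,-1,0,0,0,0,-1])

```text
time_s: 2.05
tcp_pos: [0.4147, 0.3139, 0.0619]
eef_rot: [179.8, 0.2, 0.2]
contact_force: [0.3, -0.6, 0.3]
gripper_width: 0.0877
```

Emit:
carry_out(commands=[0,0,0,0,1,0,0,0,0,1,0,0,0,0,1,0,0,0,0,1,0,0,0,0,1,0,0,0,0,1,0,0,0,0,1,0,0,0,0,1], grip_force=25)

```text
time_s: 2.85
tcp_pos: [0.4166, 0.3143, 0.0646]
eef_rot: [-180.0, -0.0, 0.1]
contact_force: [0.3, -0.2, 0.9]
gripper_width: 0.029
```

Emit:
carry_out(commands=[0,0,0,0,1,0,0,0,0,1,0,0,0,0,1,0,0,0,0,1])

```text
time_s: 3.25
tcp_pos: [0.4166, 0.3143, 0.0645]
eef_rot: [180.0, 0.0, 0.1]
contact_force: [0.3, -1.1, 0.3]
gripper_width: 0.0209
```

Emit:
carry_out(commands=[0,0,0.5,0,1,0,0,1,0,1,0,0,1,0,1,0,0,1,0,1,0,0,0.5,0,1,0.25,-0.9,0,0,1,0.25,-0.9,0,0,1,0.25,-0.9,0,0,1])

```text
time_s: 4.05
tcp_pos: [0.4461, 0.2051, 0.2242]
eef_rot: [180.0, 0.0, 0.1]
contact_force: [0.6, -0.2, -4.1]
gripper_width: 0.0215
```

Emit:
carry_out(commands=[0.25,-0.9,0,0,1,0.25,-0.9,0,0,1,0.25,-0.9,0,0,1,0.25,-0.9,0,0,1,0.25,-0.9,0,0,1,0.2,-0.9,0,0,1,0,0,0,0,1,0,0,0,0,1])

```text
time_s: 4.85
tcp_pos: [0.5041, -0.0105, 0.2239]
eef_rot: [-180.0, 0.1, -0.1]
contact_force: [-0.8, -0.4, -3.5]
gripper_width: 0.0211
```

```bash
python3 - <<'E'
from h import *
im,K,W=snap("wrist","w2.png");np.savez('w2.npz',K=K,W=W);s=telemetry.get_state();print(s['tcp_pos'],s['gripper_width'],proj(K,W,[.5238,-.1004,.046]))
im2,K2,W2=snap("scene","s2.png")
cv2.imwrite('pics/v2.png',np.hstack([im[100:480,120:520],im2[80:460,100:500]]))
E
```

```text
[ 0.50414175 -0.00973529  0.22403907] 0.021086046118614157 [432.72315704 192.16774552]
```

View pics/v2.png

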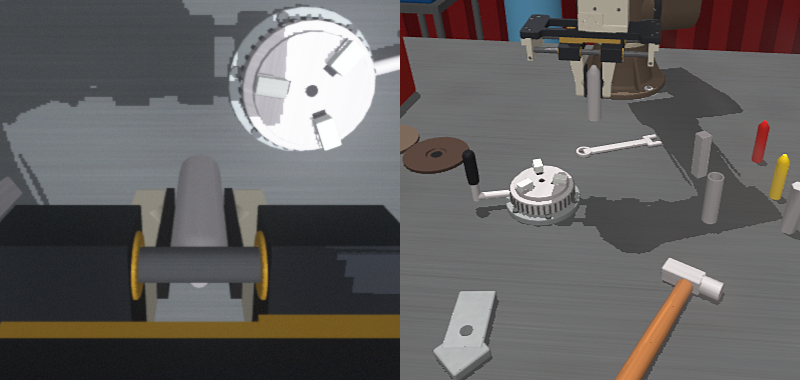

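Left: the chuck hole is at wrist px (431,190), where (432.7,192.2) was predicted. The pin hangs straight in the jaws with its lower edge at px (319,256). Right: the pin is upright in the gripper.

```bash
python3 - <<'E'
from h import *
t=np.load('w2.npz');K,W=t['K'],t['W'];p=np.array([.5041,-.0098])
print('chuck',ray(K,W,431,190,.046))
print('pin low edge',ray(K,W,319,256,.1595)-[*p,0])
print('handle top pred',proj(K,W,[.5514,-.2045,.116]))
E
```

```text
chuck [ 0.52554736 -0.09887874  0.046     ]
pin low edge [ 0.00862633 -0.00029786  0.1595    ]
handle top pred [638.86484396 171.14428372]
```

Emit:
carry_out(commands=[0.2,-0.8,0,0,1,0.2,-0.8,0,0,1,0.17,-0.64,0,0,1,0,0,0,0,1,0,0,-0.7,0,1,0,0,-0.7,0,1,0,0,-0.5,0,1,0,0,0,0,1])

```text
time_s: 5.75
tcp_pos: [0.5253, -0.098, 0.1458]
eef_rot: [180.0, 0.3, 0.1]
contact_force: [-0.5, -0.3, -3.5]
gripper_width: 0.0209
```

Emit:
carry_out(commands=[0,0,-0.4,0,1,0,0,-0.3,0,1,0,0,-0.18,0,1,0,0,0,0,1,0,0,0,0,1])

```text
time_s: 6.25
tcp_pos: [0.5277, -0.0991, 0.1139]
eef_rot: [180.0, -0.0, 0.1]
contact_force: [0.1, 0.1, -2.3]
gripper_width: 0.0212
```

Emit:
carry_out(commands=[0,0,-0.04,0,1,0,0,0,0,1,0,0,-0.03,0,1,0,0,0,0,1])

```text
time_s: 6.65
tcp_pos: [0.5274, -0.0993, 0.1106]
eef_rot: [-180.0, -0.0, 0.1]
contact_force: [-0.8, 0.2, -3.9]
gripper_width: 0.0211
```

Emit:
carry_out(commands=[0,0,-0.025,0,1,0,0,0,0,1,0,0,0,0,1])

```text
time_s: 6.95
tcp_pos: [0.5277, -0.0993, 0.1105]
eef_rot: [180.0, -0.0, 0.1]
contact_force: [-2.1, 0.3, 5.6]
gripper_width: 0.0216
```

Emit:
carry_out(commands=[0,0,-0.025,0,1,0,0,0,0,1,0,0,0,0,1])

```text
time_s: 7.25
tcp_pos: [0.528, -0.0994, 0.1104]
eef_rot: [180.0, -0.1, 0.1]
contact_force: [-3.8, 0.9, 12.3]
gripper_width: 0.0212
```

Contact with the face. I ease off about 1 mm and release.

Emit:
carry_out(commands=[0,0,0.04,0,1,0,0,0,0,0.2,0,0,0,0,0,0,0,0,0,-0.5,0,0,0,0,-1,0,0,0,0,-1,0,0,0,0,-1,0,0,0,0,-1])

```text
time_s: 8.05
tcp_pos: [0.5274, -0.0992, 0.1101]
eef_rot: [180.0, 0.0, 0.1]
contact_force: [-0.7, 0.1, -0.6]
gripper_width: 0.0718
```

Emit:
carry_out(commands=[0,0,0.3,0,-1,0,0,0.8,0,-1,0,0,1,0,-1,0,0,0.5,0,-1,-0.5,1,0.5,0,-1,-0.5,1,0,0,-1,0,0,0,0,-1,0,0,0,0,-1])

```text
time_s: 8.85
tcp_pos: [0.4873, -0.0183, 0.2355]
eef_rot: [-180.0, -0.1, 0.2]
contact_force: [0.8, -0.0, 0.4]
gripper_width: 0.0873
```

```bash
python3 - <<'E'
from h import *
im,K,W=snap("wrist","w3.png");np.savez('w3.npz',K=K,W=W);s=telemetry.get_state();print(s['tcp_pos'],s['time_s'])
im2,K2,W2=snap("scene","s3.png")
cv2.imwrite('pics/v3.png',np.hstack([im[0:400,240:640],cv2.resize(im2[160:310,140:290],None,fx=2.6667,fy=2.6667)[:400]]))
E
```

```text
[ 0.48754232 -0.01898212  0.23505903] 8.9
```

View pics/v3.png

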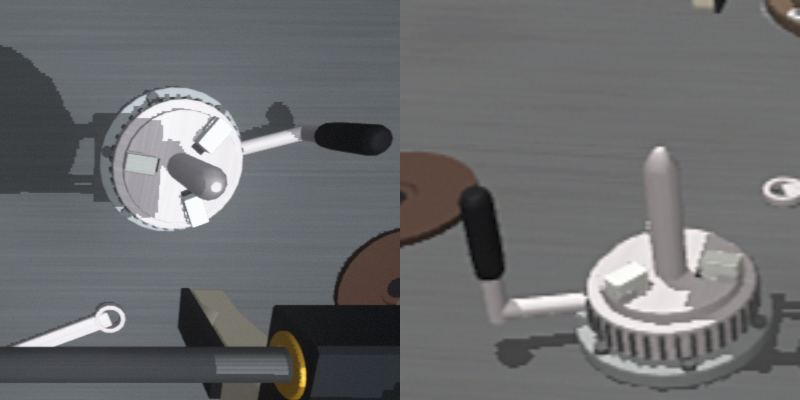

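The pin stands upright on the face among the jaws. The handle top is at wrist px (615,139) in the left part of the picture.

```bash
python3 - <<'E'
from h import *
t=np.load('w3.npz');K,W=t['K'],t['W'];c=np.array([.5255,-.0993])
p=ray(K,W,615,139,.116)[:2];q=ray(K,W,215+240,186,.136)[:2];d=p-c;print(p,np.hypot(*d),np.degrees(np.arctan2(d[1],d[0])),'pin tip',q-c)
E
```

```text
[ 0.55407114 -0.20155479] 0.10617132983761199 -74.38904006617251 pin tip [0.00228353 0.00076695]
```

Emit:
carry_out(commands=[0.1,-0.29,0,-1,-1,0.1,-0.29,0,-1,-1,0.1,-0.29,0,-1,-1,0.1,-0.29,0,-1,-1,0.1,-0.29,0,-1,-1,0.1,-0.29,0,-1,-1,0.1,-0.29,0,-1,-1,0.1,-0.29,0,-1,-1])

```text
time_s: 9.75
tcp_pos: [0.5196, -0.1138, 0.2338]
eef_rot: [179.9, 0.0, -32.2]
contact_force: [-0.8, 0.1, -0.1]
gripper_width: 0.0874
```

Emit:
carry_out(commands=[0.1,-0.29,0,-1,-1,0.1,-0.29,0,-1,-1,0.1,-0.29,0,-1,-1,0.1,-0.29,0,-1,-1,0.1,-0.29,0,-1,-1,0.1,-0.29,0,-1,-1,0.1,-0.29,0,-1,-1,0.1,-0.29,0,-1,-1])

```text
time_s: 10.55
tcp_pos: [0.5513, -0.2068, 0.2336]
eef_rot: [179.9, 0.0, -64.2]
contact_force: [0.9, -1.3, -0.3]
gripper_width: 0.0873
```

Emit:
carry_out(commands=[0.05,-0.02,0,-1,-1,0,0,0,-1,-1,0,0,0,-0.75,-1,0,0,0,0,-1,0,0,0,0,-1])

```text
time_s: 11.05
tcp_pos: [0.5532, -0.2065, 0.2338]
eef_rot: [180.0, 0.0, -74.9]
contact_force: [-1.0, 0.9, -0.5]
gripper_width: 0.0876
```

```bash
python3 - <<'E'
from h import *
im,K,W=snap("wrist","w4.png");np.savez('w4.npz',K=K,W=W);s=telemetry.get_state();print(s['tcp_pos'],s['eef_rot'],s['joints'],proj(K,W,[.5543,-.2055,.116]))
E
```

```text
[ 0.55325744 -0.2063237   0.23383821] [ 1.79961318e+02  7.43322857e-03 -7.48867470e+01] [-1.49445655e+00  1.32485254e+01 -1.15602640e+01  4.33125657e-03
 -6.52304034e+01  1.66058961e+01] [318.2283904  239.09806009]
```

View pics/w4.png

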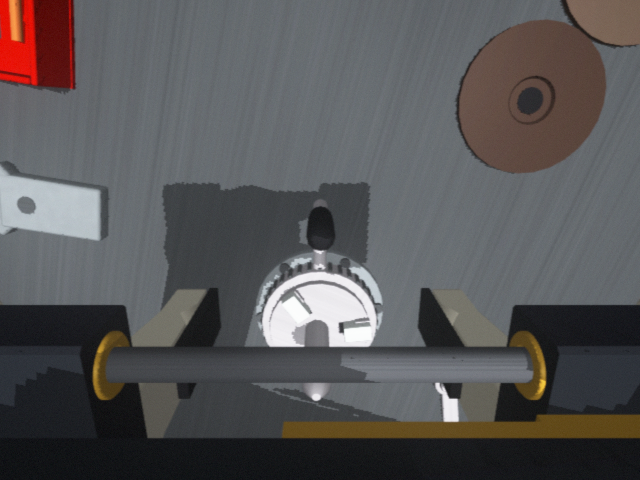

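The handle lies centred between the fingers at (320,230). I descend and grip it.

Emit:
carry_out(commands=[0,0,-0.7,0,-1,0,0,-0.8,0,-1,0,0,-0.8,0,-1,0,0,-0.6,0,-1,0,0,-0.4,0,-1,0,0,0,0,-1,0,0,0,0,0.3,0,0,0,0,0.3], grip_force=30)

```text
time_s: 11.9
tcp_pos: [0.5543, -0.2058, 0.1034]
eef_rot: [-179.9, -0.0, -74.9]
contact_force: [0.4, 0.7, 0.2]
gripper_width: 0.0768
```

Emit:
carry_out(commands=[0,0,0,0,1,0,0,0,0,1,0,0,0,0,1,0,0,0,0,1,0,0,0,0,1,0,0,0,0,1,0,0,0,0,1,0,0,0,0,1])

```text
time_s: 12.7
tcp_pos: [0.5529, -0.2058, 0.1021]
eef_rot: [179.9, 0.0, -74.9]
contact_force: [-1.3, -1.6, 0.3]
gripper_width: 0.0187
```

Emit:
carry_out(commands=[0,0,0,0,1,0,0,0,0,1,0,0,0,0,1])

```text
time_s: 13.0
tcp_pos: [0.5529, -0.2058, 0.1021]
eef_rot: [180.0, 0.0, -74.9]
contact_force: [-2.6, -1.1, 1.9]
gripper_width: 0.0193
```

```bash
python3 - <<'E'
from h import *
c=np.array([.5255,-.0993]);s=telemetry.get_state();p=s['tcp_pos'][:2];d=p-c
r0=np.hypot(*d);a0=np.degrees(np.arctan2(d[1],d[0]));print(p,r0,a0)
prev=d
for k in range(1,19):
    a=np.radians(a0-4*k);n=r0*np.array([np.cos(a),np.sin(a)]);print(k,((n-prev)/.04).round(3),(n+c).round(4));prev=n
E
```

```text
[ 0.55290657 -0.2057682 ] 0.10993906206173432 -75.56457148240558
1 [-0.187 -0.041] [ 0.5454 -0.2074]
2 [-0.19  -0.028] [ 0.5378 -0.2085]
3 [-0.191 -0.015] [ 0.5302 -0.2091]
4 [-0.192 -0.001] [ 0.5225 -0.2092]
5 [-0.191  0.012] [ 0.5148 -0.2087]
6 [-0.19   0.025] [ 0.5072 -0.2077]
7 [-0.188  0.038] [ 0.4997 -0.2062]
8 [-0.185  0.051] [ 0.4923 -0.2041]
9 [-0.181  0.064] [ 0.4851 -0.2015]
10 [-0.176  0.077] [ 0.4781 -0.1985]
11 [-0.17   0.089] [ 0.4713 -0.1949]
12 [-0.163  0.1  ] [ 0.4647 -0.1909]
13 [-0.156  0.112] [ 0.4585 -0.1864]
14 [-0.148  0.122] [ 0.4526 -0.1816]
15 [-0.139  0.132] [ 0.447  -0.1763]
16 [-0.129  0.142] [ 0.4418 -0.1706]
17 [-0.119  0.15 ] [ 0.4371 -0.1646]
18 [-0.108  0.158] [ 0.4327 -0.1583]
```

Emit:
carry_out(commands=[-0.187,-0.041,0,-1,1,-0.19,-0.028,0,-1,1,-0.191,-0.015,0,-1,1,-0.192,0,0,-1,1,-0.191,0.012,0,-1,1,-0.19,0.025,0,-1,1,0,0,0,0,1])

```text
time_s: 13.7
tcp_pos: [0.5069, -0.2081, 0.1021]
eef_rot: [180.0, -0.0, -99.1]
contact_force: [-4.2, -5.7, 0.1]
gripper_width: 0.0187
```

Emit:
carry_out(commands=[-0.188,0.038,0,-1,1,-0.185,0.051,0,-1,1,-0.181,0.064,0,-1,1,-0.176,0.077,0,-1,1,-0.17,0.089,0,-1,1,0,0,0,0,1])

```text
time_s: 14.3
tcp_pos: [0.4704, -0.1953, 0.1021]
eef_rot: [179.9, -0.1, -119.1]
contact_force: [-4.6, -4.5, 1.1]
gripper_width: 0.0188
```

Emit:
carry_out(commands=[-0.163,0.1,0,-1,1,-0.156,0.112,0,-1,1,0,0,0,0,1])

```text
time_s: 14.6
tcp_pos: [0.4598, -0.188, 0.1022]
eef_rot: [-179.8, -0.1, -127.0]
contact_force: [5.4, -20.9, -12.2]
gripper_width: 0.0189
```

Emit:
carry_out(commands=[-0.075,0.06,0,-0.5,1,0,0,0,0,1])

```text
time_s: 14.8
tcp_pos: [0.4578, -0.1864, 0.1022]
eef_rot: [-179.7, -0.1, -128.9]
contact_force: [8.5, -24.9, -14.4]
gripper_width: 0.0189
```

Emit:
carry_out(commands=[-0.08,0.02,0,-0.3,1,0,0,0,0,1,0,0,0,0,1])

```text
time_s: 15.1
tcp_pos: [0.4565, -0.1854, 0.1022]
eef_rot: [-179.6, 0.1, -130.1]
contact_force: [15.8, -25.7, -21.6]
gripper_width: 0.0187
```

Emit:
carry_out(commands=[0,0,0,0,0.3,0,0,0,0,-0.3,0,0,0,0,-1,0,0,0,0,-1,0,0,0,0,-1,0,0,0,0,-1,0,0,0,0,-1,0,0,0,0,-1])

```text
time_s: 15.9
tcp_pos: [0.4527, -0.183, 0.1022]
eef_rot: [180.0, 0.0, -130.1]
contact_force: [-0.5, -0.0, 0.1]
gripper_width: 0.0776
```

Emit:
carry_out(commands=[0,0,0.5,0,-1,0,0,0.8,0,-1,0,0,1,0,-1,0,0,1,0,-1,0,-0.5,0,0,-1,0,-1,0,0,-1,0,-1,0,0,-1,0,0,0,0,-1])

```text
time_s: 16.7
tcp_pos: [0.4524, -0.2862, 0.2338]
eef_rot: [180.0, -0.0, -130.3]
contact_force: [-1.2, 1.2, -0.3]
gripper_width: 0.0876
```

```bash
python3 - <<'E'
from h import *
s=telemetry.get_state();print(s['tcp_pos'],s['contact_force'],s['time_s'])
im,K,W=snap("top","t5.png");np.savez('t5.npz',K=K,W=W)
im2,K2,W2=snap("scene","s5.png")
f=lambda i:cv2.resize(i,(400,400),interpolation=cv2.INTER_CUBIC)
cv2.imwrite('pics/v5.png',np.hstack([f(im[180:310,350:480]),f(im2[160:310,140:290])]))
E
```

```text
[ 0.45243818 -0.2862034   0.23384333] [-1.2391432   1.22744382 -0.28592459] 16.7
```

View pics/v5.png

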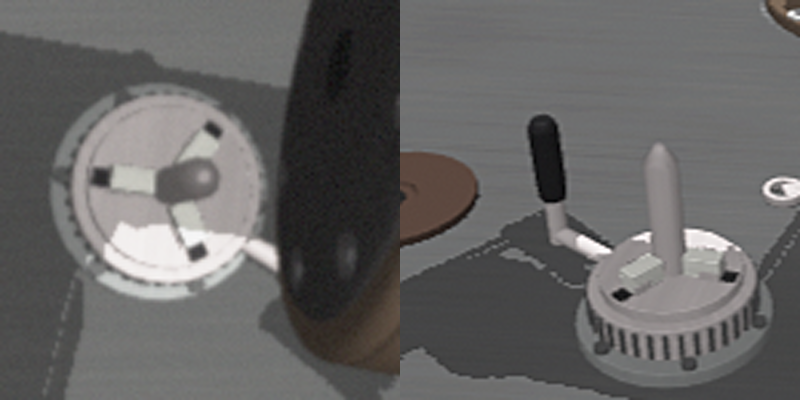

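The jaws are closed on the upright pin. I check the lever angle and the pin position numerically.

```bash
python3 - <<'E'
from h import *
s=np.load('scene1.npz');g=lambda u,v,z:ray(s['K'],s['W'],u,v,z)[:2]
def htop(fn):
    im=cv2.imread(fn)[190:290,155:215]; m=(im.max(2)<45).astype(np.uint8)
    n,l,st,c=cv2.connectedComponentsWithStats(m);k=1+np.argmax(st[1:,4]);x,y,w,h,a=st[k]
    ys,xs=np.where(l==k);u=xs[ys<y+5].mean()+155;v=y+4+190;print(fn,st[k],u,v);return g(u,v,.114)
p0,p1=htop('pics/scene1.png'),htop('pics/s5.png')
for c in(np.array([.5255,-.0993]),np.array([.5276,-.1007])):
    a=[np.degrees(np.arctan2(*(p-c)[::-1])) for p in(p0,p1)];print(p0,p1,a,np.hypot(*(p0-c)),np.hypot(*(p1-c)),np.radians(a[0]-a[1]))
print('tip',g(140+258*.375,160+146*.375,.135),'top tip')
E
```

```text
pics/scene1.png [  0  40  24  35 404] 168.13513513513513 234
pics/s5.png [ 33  14  14  32 323] 193.04651162790697 208
[ 0.5577118  -0.20461282] [ 0.47460537 -0.18947966] [np.float64(-72.9928145449007), np.float64(-119.43904983758837)] 0.11012896778603688 0.10355015254256217 0.810639731013392
[ 0.5577118  -0.20461282] [ 0.47460537 -0.18947966] [np.float64(-73.83949660664562), np.float64(-120.83395505933562)] 0.10818777237724125 0.10339370632472356 0.8202080301911203
tip [ 0.52350806 -0.10131256] top tip
```

The scene-camera estimate is 0.82 with a poor radius fit, against 0.93 from the TCP arc, so they disagree. I look from close above the handle.

Emit:
carry_out(commands=[0,0.8,0,0,-1,0,0.9,0,0,-1,0,0.9,0,0,-1,0,0,0,0,-1,0,0,0,0,-1])

```text
time_s: 17.3
tcp_pos: [0.4528, -0.1775, 0.2345]
eef_rot: [-180.0, 0.0, -129.9]
contact_force: [1.0, 0.6, -0.5]
gripper_width: 0.0876
```

```bash
python3 - <<'E'
from h import *
im,K,W=snap("wrist","w6.png");np.savez('w6.npz',K=K,W=W);s=telemetry.get_state();print(s['tcp_pos'],s['eef_rot'])
c=np.array([.5255,-.0993])
for q in(.82,.88,.93):
    a=np.radians(-75.2)-q; print(q,proj(K,W,[*(c+.11*np.array([np.cos(a),np.sin(a)])),.116]))
print(proj(K,W,[*c,.136]))
E
```

```text
[ 0.45286404 -0.1782326   0.23444622] [-1.79974667e+02  2.15447433e-02 -1.29995692e+02]
0.82 [288.92233976 233.27553169]
0.88 [298.73831335 232.29580565]
0.93 [306.96952124 231.90965023]
[311.37741259 389.2958378 ]
```

View pics/w6.png

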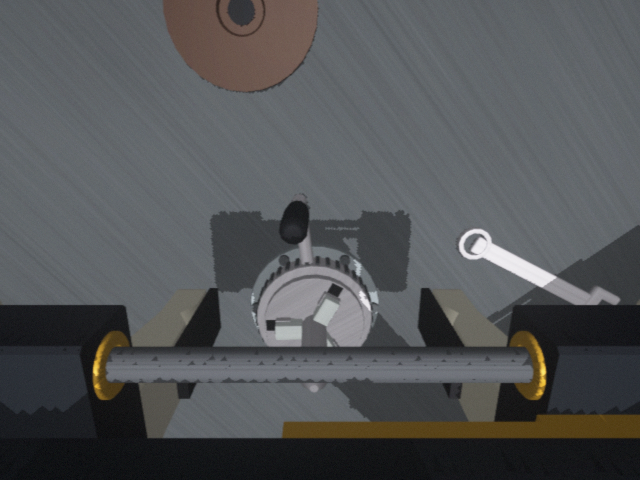

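The close view puts the handle top at (292,235), so the sleeve is at about 0.83–0.84 and has not held at 0.93. I regrip there with a stronger grip and tighten further.

Emit:
carry_out(commands=[0.3,-0.33,-0.5,0.85,-1,0,0,-0.8,0.85,-1,0,0,-0.8,0,-1,0,0,-0.7,0,-1,0,0,-0.45,0,-1,0,0,0,0,-1,0,0,0,0,0.3,0,0,0,0,0.3], grip_force=60)

```text
time_s: 18.15
tcp_pos: [0.4656, -0.1926, 0.1053]
eef_rot: [-179.9, 0.0, -123.3]
contact_force: [-0.4, 0.5, 0.1]
gripper_width: 0.0765
```

Emit:
carry_out(commands=[0,0,0,0,1,0,0,0,0,1,0,0,0,0,1,0,0,0,0,1,0,0,0,0,1,0,0,0,0,1,0,0,0,0,1,0,0,0,0,1])

```text
time_s: 18.95
tcp_pos: [0.4647, -0.1922, 0.1041]
eef_rot: [180.0, -0.0, -123.3]
contact_force: [0.3, 0.9, 1.4]
gripper_width: 0.0184
```

Emit:
carry_out(commands=[0,0,0,0,1,0,0,0,0,1,0,0,0,0,1])

```text
time_s: 19.25
tcp_pos: [0.4647, -0.1923, 0.1041]
eef_rot: [180.0, -0.0, -123.3]
contact_force: [-1.3, 0.7, -0.7]
gripper_width: 0.0186
```

Emit:
carry_out(commands=[-0.08,0.053,0,-0.5,1,-0.078,0.056,0,-0.5,1,0,0,0,0,1])

```text
time_s: 19.55
tcp_pos: [0.4598, -0.1888, 0.1042]
eef_rot: [-179.8, 0.0, -127.3]
contact_force: [5.7, -8.7, -8.8]
gripper_width: 0.0183
```

Emit:
carry_out(commands=[-0.076,0.059,0,-0.5,1,0,0,0,0,1,0,0,0,0,1])

```text
time_s: 19.85
tcp_pos: [0.4576, -0.1871, 0.1042]
eef_rot: [-179.8, 0.0, -129.2]
contact_force: [8.2, -14.3, -13.7]
gripper_width: 0.0185
```

```bash
python3 - <<'E'
from h import *
im,K,W=snap("wrist","w7.png");s=telemetry.get_state();print(s['tcp_pos'],s['contact_force'],s['moment'],s['joint_torque'])
im2,_,_=snap("scene","s7.png")
f=lambda i:cv2.resize(i,(400,400),interpolation=cv2.INTER_CUBIC)
cv2.imwrite('pics/v7.png',np.hstack([f(im[180:480,170:470]),f(im2[140:310,130:300])]))
E
```

```text
[ 0.45757499 -0.1870745   0.1041842 ] [  8.50094641 -14.21359341 -12.90051546] [-5.00440167 -3.08983443  0.44746686] [  4.5322372  -44.61070776  20.65284491   1.97497934  -2.89803833
  -0.45290831]
```

View pics/v7.png

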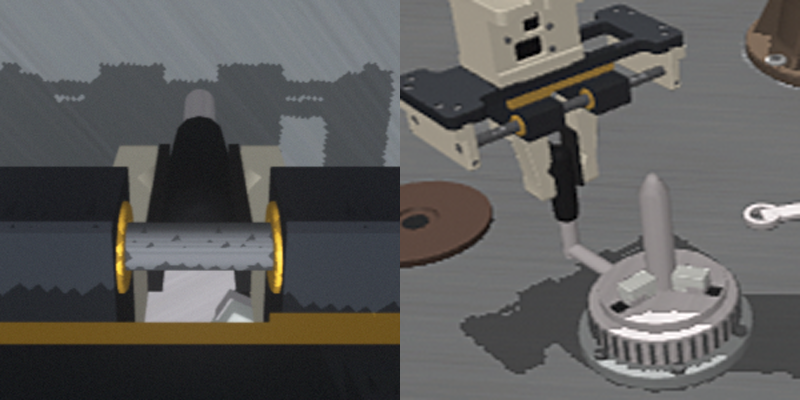

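Emit:
carry_out(commands=[-0.074,0.061,0,-0.5,1,0,0,0,0,1,0,0,0,0,1])

```text
time_s: 20.25
tcp_pos: [0.4556, -0.1853, 0.1043]
eef_rot: [-179.7, 0.0, -131.2]
contact_force: [13.8, -20.9, -18.5]
gripper_width: 0.0181
```

Emit:
carry_out(commands=[-0.072,0.063,0,-0.5,1,0,0,0,0,1,0,0,0,0,1])

```text
time_s: 20.55
tcp_pos: [0.4537, -0.1835, 0.1043]
eef_rot: [-179.6, 0.1, -133.2]
contact_force: [17.0, -27.8, -25.9]
gripper_width: 0.0184
```

Emit:
carry_out(commands=[-0.07,0.065,0,-0.5,1,0,0,0,0,1,0,0,0,0,1])

```text
time_s: 20.85
tcp_pos: [0.4517, -0.1816, 0.1043]
eef_rot: [-179.5, 0.1, -135.2]
contact_force: [21.2, -35.7, -29.8]
gripper_width: 0.0188
```

Emit:
carry_out(commands=[0.071,-0.064,0,0.5,1,0.073,-0.062,0,0.5,1,0,0,0,0,1])

```text
time_s: 21.15
tcp_pos: [0.4567, -0.1858, 0.1043]
eef_rot: [-179.6, 0.1, -131.2]
contact_force: [15.8, -26.2, -23.0]
gripper_width: 0.0184
```

Emit:
carry_out(commands=[0.075,-0.06,0,0.5,1,0,0,0,0,1])

```text
time_s: 21.35
tcp_pos: [0.4589, -0.1876, 0.1043]
eef_rot: [-179.7, 0.1, -129.2]
contact_force: [12.8, -21.0, -17.2]
gripper_width: 0.0189
```

Pushing through the squeezed fingers looks elastic: the fingers give sideways and the lever doesn't stay. I'll open fully and push with the trailing finger against its stop, which is rigid, and lower on the handle.

Emit:
carry_out(commands=[0,0,0,0,0,0,0,0,0,-1,0,0,0,0,-1,0,0,0,0,-1,0,0,0,0,-1,0,0,0,0,-1,0,0,0,0,-1,0,0,0,0,-1])

```text
time_s: 22.15
tcp_pos: [0.4554, -0.1853, 0.1042]
eef_rot: [180.0, -0.0, -129.3]
contact_force: [0.4, -0.1, 0.8]
gripper_width: 0.0771
```

Emit:
carry_out(commands=[0,0,0,0,-1,0,0,-0.3,0,-1,0,0,-0.2,0,-1,-0.2,0.16,0,0,-1,-0.2,0.16,0,0,-1,0,0,0,0,-1])

```text
time_s: 22.75
tcp_pos: [0.4381, -0.1719, 0.0843]
eef_rot: [180.0, -0.0, -129.3]
contact_force: [0.6, -0.0, 0.1]
gripper_width: 0.0875
```

Emit:
carry_out(commands=[-0.1,0.08,0,0,-1,0,0,0,0,-1])

```text
time_s: 22.95
tcp_pos: [0.4362, -0.1695, 0.0848]
eef_rot: [-179.9, 0.0, -129.3]
contact_force: [2.2, -3.5, -1.4]
gripper_width: 0.0876
```

Emit:
carry_out(commands=[-0.06,0.05,0,0,-1,0,0,0,0,-1])

```text
time_s: 23.15
tcp_pos: [0.4344, -0.1683, 0.0848]
eef_rot: [-179.8, 0.0, -129.3]
contact_force: [4.7, -10.8, -3.9]
gripper_width: 0.0875
```

Emit:
carry_out(commands=[-0.08,0.06,0,-0.3,-1,0,0,0,0,-1,0,0,0,0,-1])

```text
time_s: 23.45
tcp_pos: [0.4326, -0.1661, 0.0849]
eef_rot: [-179.7, 0.1, -130.5]
contact_force: [9.9, -15.0, -10.9]
gripper_width: 0.0874
```

Emit:
carry_out(commands=[-0.08,0.06,0,-0.3,-1,0,0,0,0,-1,0,0,0,0,-1])

```text
time_s: 23.75
tcp_pos: [0.4309, -0.1639, 0.085]
eef_rot: [-179.6, 0.2, -131.7]
contact_force: [15.0, -18.9, -16.5]
gripper_width: 0.0877
```

Emit:
carry_out(commands=[-0.08,0.06,0,-0.3,-1,0,0,0,0,-1,0,0,0,0,-1])

```text
time_s: 24.05
tcp_pos: [0.4293, -0.1617, 0.0852]
eef_rot: [-179.5, 0.3, -132.8]
contact_force: [20.6, -21.6, -23.1]
gripper_width: 0.0876
```

Emit:
carry_out(commands=[-0.08,0.07,0,-0.3,-1,0,0,0,0,-1,-0.08,0.07,0,-0.3,-1,0,0,0,0,-1,0,0,0,0,-1])

```text
time_s: 24.55
tcp_pos: [0.4257, -0.1567, 0.0855]
eef_rot: [-179.3, 0.4, -135.2]
contact_force: [32.9, -34.7, -36.5]
gripper_width: 0.0879
```

Emit:
carry_out(commands=[-0.08,0.07,0,-0.3,-1,0,0,0,0,-1,-0.08,0.07,0,-0.3,-1,0,0,0,0,-1,0,0,0,0,-1])

```text
time_s: 25.05
tcp_pos: [0.4225, -0.1518, 0.0862]
eef_rot: [-179.0, 0.6, -137.5]
contact_force: [44.5, -47.4, -46.3]
gripper_width: 0.0877
```

Emit:
carry_out(commands=[0.16,-0.14,0,0,-1,0.16,-0.14,0,0,-1,0,0,0,0,-1])

```text
time_s: 25.35
tcp_pos: [0.4335, -0.1612, 0.0866]
eef_rot: [-179.3, 0.6, -137.5]
contact_force: [25.8, -13.9, -16.9]
gripper_width: 0.0877
```

Emit:
carry_out(commands=[0.1,-0.09,0,0,-1,0,0,0,0,-1])

```text
time_s: 25.55
tcp_pos: [0.4358, -0.1643, 0.0868]
eef_rot: [-179.4, 0.5, -137.5]
contact_force: [18.1, -8.3, -5.9]
gripper_width: 0.0879
```

Emit:
carry_out(commands=[0.06,-0.05,0,0,-1,0,0,0,0,-1])

```text
time_s: 25.75
tcp_pos: [0.4362, -0.1661, 0.0866]
eef_rot: [-179.5, 0.4, -137.6]
contact_force: [11.9, -5.2, -1.6]
gripper_width: 0.0878
```

Emit:
carry_out(commands=[0.1,-0.08,0,0,-1,0.1,-0.08,0,0,-1,0,0,0.5,0,-1,0,0,1,0,-1,0,0,1,0.9,-1,0.1,-0.05,1,0.9,-1,0,0,0.2,0,-1,0,0,0,0,-1])

```text
time_s: 26.55
tcp_pos: [0.4423, -0.1742, 0.2335]
eef_rot: [-179.9, 0.1, -130.6]
contact_force: [0.1, 0.7, -1.4]
gripper_width: 0.0876
```

```bash
python3 - <<'E'
from h import *
from scipy.optimize import brentq
im,K,W=snap("wrist","w8.png");np.savez('w8.npz',K=K,W=W);s=telemetry.get_state();print(s['tcp_pos'],s['eef_rot'],s['time_s'])
c=np.array([.5255,-.0993])
for n in('w4','w6','w8'):
    im=cv2.imread(f'pics/{n}.png');t=np.load(n+'.npz');K,W=t['K'],t['W']
    m=(im[190:262,250:360].max(2)<38).astype(np.uint8);N,l,st,ce=cv2.connectedComponentsWithStats(m)
    k=1+np.argmax(st[1:,4]);uc=ce[k]+[250,190]
    p=ray(K,W,*uc,.0855)[:2]-c;print(n,st[k],uc,p+c,np.hypot(*p),np.degrees(np.arctan2(p[1],p[0])))
b=[cv2.imread(f'pics/{n}.png')[180:400,220:420] for n in('w6','w8')]
cv2.imwrite('pics/v8.png',cv2.resize(np.hstack(b),(800,440),interpolation=cv2.INTER_CUBIC))
E
```

```text
[ 0.44140967 -0.17406263  0.23184639] [ 1.79976486e+02  2.99322467e-02 -1.30575384e+02] 26.6
w4 [ 57  17  28  33 598] [320.36789298 222.1722408 ] [ 0.55360556 -0.2087839 ] 0.11303382705993946 -75.60251543740036
w6 [ 30  11  28  43 661] [295.18759455 219.63086233] [ 0.46445256 -0.19146998] 0.11055358560619577 -123.51791766516378
w8 [ 15  17  31  43 829] [281.12545235 227.62605549] [ 0.46587508 -0.19059014] 0.1090367837841982 -123.15001591006809
```

View pics/v8.png

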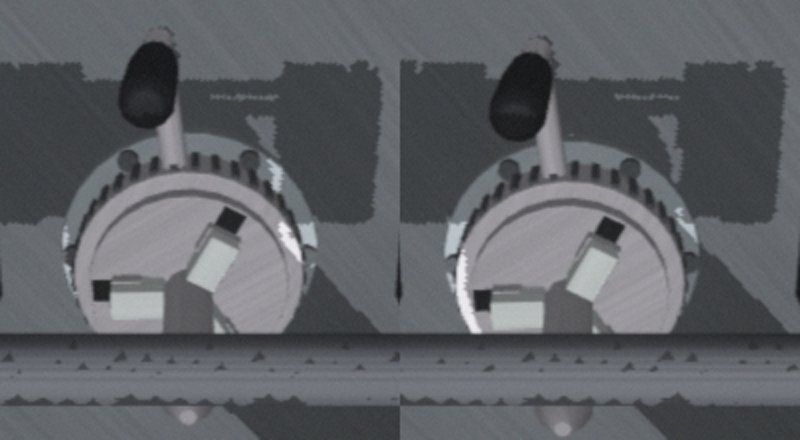

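Left is before and right is after the hard push. The handle comes to rest at the same place and the jaws sit against the pin. By handle angle that is about 0.84–0.85 from the start position, yet the resistance there is springy. I clear the arm and measure jaw travel and lever angle in the top view against the first picture.

Emit:
carry_out(commands=[0,0,0.9,0,-1,0,0.95,0,0,-1,0,0.95,0,0,-1,0,0.95,0,0,-1,0,0.95,0,0,-1,0,0.95,0,0,-1,0,0.95,0,0,-1,0,0.95,0,0,-1])

```text
time_s: 27.4
tcp_pos: [0.4406, 0.0928, 0.2662]
eef_rot: [179.9, -0.2, -130.5]
contact_force: [0.5, -0.6, -0.1]
gripper_width: 0.0877
```

Emit:
carry_out(commands=[0,0.95,0,0,-1,0,0.95,0,0,-1,0,0,0,0,-1])

```text
time_s: 27.7
tcp_pos: [0.4412, 0.1706, 0.2658]
eef_rot: [179.9, -0.2, -130.4]
contact_force: [-0.7, -0.6, -0.2]
gripper_width: 0.0879
```

```bash
python3 - <<'E'
from h import *
s=telemetry.get_state();print(s['tcp_pos'],s['time_s'])
im,K,W=snap("top","t9.png");np.savez('t9.npz',K=K,W=W)
acc=np.mean([snap("top")[0].astype(float) for _ in range(4)],0);cv2.imwrite('pics/t9m.png',acc.astype(np.uint8))
f=lambda i:cv2.resize(i[190:300,360:500],(400,314),interpolation=cv2.INTER_CUBIC)
cv2.imwrite('pics/v9.png',np.hstack([f(cv2.imread('pics/top1.png')),f(acc.astype(np.uint8))]))
E
```

```text
[0.44120085 0.1706264  0.26575781] 27.7
```

View pics/v9.png

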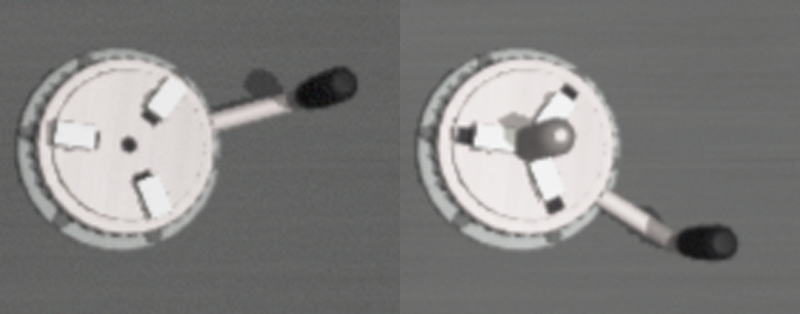

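```bash
python3 - <<'E'
from h import *
t=np.load('top1.npz');K,W=t['K'],t['W']
def circ(z,u,v):return ray(K,W,u,v,z)[:2]
c0=circ(.046,405,240.7);print('c',c0)
ims={n:cv2.imread(f'pics/{n}.png') for n in('top1','t9m')}
c1=c0
for c in(c0,c0+[.002,0],c0+[0,.002]):
  out=[]
  for n,im in ims.items():
    A=[]
    for v in range(195,300):
        for u in range(400,500):
            if im[v,u].min()>125:
                d=circ(.028,u,v)-c
                if .066<np.hypot(*d)<.088:A.append(np.degrees(np.arctan2(d[1],d[0])))
    m=(im[200:300,455:495].max(2)<50);ys,xs=np.where(m)
    out.append((np.mean(A),len(A)))
  print(c-c0,'bar',out,np.radians(out[0][0]-out[1][0]))
  h=[circ(.114,479.7,219.4)-c,circ(.114,472,275.1)-c];a=[np.arctan2(d[1],d[0]) for d in h]
  print(' handle',[np.hypot(*d) for d in h],np.degrees(a),a[0]-a[1])
# jaw (left one, pointing +y): bright white vs face along its row, outer edge
for n,im in ims.items():
    for row in(236,237,238,239): print(n,row,im[row,372:412].mean(1).astype(int).tolist())
E
```

```text
c [ 0.52382466 -0.10044754]
[0. 0.] bar [(np.float64(-75.04097604893734), 82), (np.float64(-122.80240223102759), 86)] 0.8335941423256996
 handle [np.float64(0.10924822030406554), np.float64(0.10841398199711581)] [ -75.58909357 -123.59814157] 0.8379159583555411
[0.002 0.   ] bar [(np.float64(-76.4537003473277), 83), (np.float64(-124.04976491861363), 86)] 0.830708037760763
 handle [np.float64(0.10876772205768319), np.float64(0.10953337985440877)] [ -76.6095424  -124.46957894] 0.8353152176084833
[0.    0.002] bar [(np.float64(-75.39603728747018), 82), (np.float64(-121.87867423665314), 87)] 0.8112750597724148
 handle [np.float64(0.11118640605510217), np.float64(0.1100854236938279)] [ -75.84559061 -123.02211642] 0.8233857050188809
top1 236 [77, 115, 195, 214, 174, 142, 116, 167, 224, 234, 234, 235, 236, 235, 235, 235, 234, 235, 234, 234, 232, 190, 151, 207, 222, 222, 221, 220, 218, 218, 219, 218, 217, 218, 220, 219, 220, 219, 220, 221]
top1 237 [86, 123, 199, 216, 177, 144, 122, 201, 230, 234, 235, 235, 235, 235, 235, 235, 234, 235, 235, 235, 230, 168, 125, 204, 223, 222, 221, 220, 218, 2
[... 550 characters left out ...]
, 241, 242, 242, 242, 242, 242, 242, 241, 213, 185, 182, 177, 141, 102, 87, 84, 85, 83, 85, 85, 92, 101, 110, 120]
t9m 237 [86, 132, 218, 233, 231, 190, 138, 153, 111, 73, 70, 68, 57, 87, 169, 234, 241, 242, 242, 242, 242, 242, 242, 241, 214, 188, 183, 178, 132, 94, 82, 84, 82, 82, 83, 85, 94, 102, 113, 123]
t9m 238 [96, 147, 220, 233, 231, 188, 140, 130, 95, 70, 68, 66, 58, 106, 216, 239, 242, 242, 242, 242, 242, 242, 242, 240, 218, 190, 184, 182, 131, 91, 83, 83, 85, 82, 84, 85, 93, 101, 113, 123]
t9m 239 [105, 160, 222, 232, 232, 209, 165, 136, 105, 84, 75, 65, 55, 111, 227, 241, 242, 242, 242, 242, 242, 242, 242, 242, 236, 213, 191, 183, 129, 89, 83, 82, 84, 82, 82, 85, 90, 99, 110, 120]
```

```bash
python3 - <<'E'
from h import *
t=np.load('top1.npz');print('pin tip',ray(t['K'],t['W'],416,237.2,.135),'jaw tip radius start/now',[ray(t['K'],t['W'],u,238,.061)[1]+.1004 for u in(392.7,399.7)])
print(telemetry.get_state()['contact_force'],r.close_job())
E
```

```text
pin tip [ 0.52248723 -0.10083999  0.135     ] jaw tip radius start/now [np.float64(0.023359391701031365), np.float64(0.01154905264939575)]
the job is handed in; nothing more can be done
[-1.16640696  0.03669259  0.45088102] None
```

The job is handed in at about 28 s of the 48 s allowed. I couldn't confirm that the sleeve is past 0.88 rad.

I picked the grey steel pin from between the yellow and red ones and stood it point up on the chuck face. Then I swung the lever clockwise with a grip on the handle and released it. I pushed twice more, the last time with about 65 N along the lever's path.

**Checks that passed:**
- **Pin position:** its tip is within about 2 mm of the chuck axis, and it looks upright.
- **Jaws:** they measure about 11.5 mm from the axis, which matches the pin's 11 mm radius to about 1 mm.
- **Robot:** the arm is well clear of everything and shows no contact force.

**Check that disagreed:** the lever's resting angle, measured from its starting position, is only about 0.83–0.84 rad (±0.02). The wrist camera, top camera and jaw travel all agree on this. Even the hard push left it resting at the same place.

I still judged it tight for two reasons: the lever resisted springily right from that resting point, and the jaws sit at the pin. That would put the true value near 0.90, but only if the lever was not fully open at the start. I did not test the clamping force on the pin directly.

**Force on the wrist:** the total reached about 80 N during the hard push, under the 120 N limit. It came through the finger, not the gripper's body.

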